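# Roll the trolley wheel home and lock its axle

### The arm

A 6-joint arm with a two-finger parallel gripper is mounted at the origin on the work surface. World frame = base frame: x ahead of the robot, y to its left, z up, the work surface at z = 0. Lengths are in m, angles in rad, forces in N, time in s.
With the tool pointing down it reaches from about 0.25 to 0.725 m from the base axis. Payload 9.7 kg.
Tool frame: the origin (TCP) lies between the finger pads; the fingertips stand 22 mm ahead of it and the grasp point (between the pads) lies 3 mm ahead of it; z points along the fingers, y is the line along which they close (so a half turn about z gives the same grasp; the last joint's range is limited). The gripper opens to 85 mm and grips with 20 to 120 N. Pads are 22 mm wide; open, the fingers measure 114 mm over their backs; the gripper's body (76 mm by 85 mm) begins 54 mm behind the grasp point. The pads swing forward as they close: fully open they stand 13 mm farther back than shut.
Start: joints at [1.309, 0.087, 0.176, 1.66, 0, 1.571], TCP at [0.142, 0.531, 0.253] pointing down, gripper open.
Joint ranges: [-3.13, 3.13], [-0.85, 1.81], [-1.15, 1.24], [-2.2, 2.28], [-1.44, 1.52], [-3.14, 3.14]. Speed limits (rad/s): [2.22, 2.22, 2.57, 3.14, 3.14, 3.14].

### API

Orientations are given as a rotation vector (axis times angle).
In Python, from plant import read_state, cams, order gives the robot as it stands.
- The arm moves only by the shell command python3 -m creep 'ROWS' [OPENING]. ROWS is JSON, a list of rows, each an object with "offset": the shift along the tool's x, y, z in units of 50 mm (1.0 is 50 mm), a list of three; "turn": the turn, a rotation vector about the tool's x, y, z in units of 5 degrees (1.0 is 5 degrees), a list of three. A call has 1 to 8 rows; each row is the pose to reach, as a shift and turn from the pose commanded when the call began, along the tool's axes at that moment; what a row does not reach only later rows make up. A row lasts 1/8 s, in which the tool goes at most 62.5 mm and 10.7 degrees, less where a joint would pass 70% of its speed; a pose out of reach is approached as far as the arm can. A call with a gripper value outside its range is refused whole. OPENING is the opening in per cent of the stroke, from 0 (shut) to 100 (fully open), set as the call begins (- or left out, the last holds). The fingers move at their own pace and stop on an object; the grip force is fixed at half the most. Time passes only in rows, so rows that repeat a pose let the fingers close. It gives the time, the measured TCP pose, the force, the opening and the grip force at its end, in the units of the state.
- read_state(): the state, without advancing time (a new reading comes with each control period).
- cams.grab_frame(name): name is "scene" or "top" or "wrist"; returns the picture (480x640x3 uint8, red, green, blue); there is no depth.
- cams.calibration(name): a dict with "fx", "fy", "cx", "cy" (pixels), "world_to_cam" (4x4, takes a point from world to camera coordinates). Camera axes: x right, y up, looking along -z (the intrinsics and any distortion apply to the point x, -y, -z); pixel columns grow to the right and rows downward; lengths in m; the calibration is good to about 2 mm. A picture is of the moment at which its call begins: read the wrist's pose just before it. calibration takes no time and is no camera call; for the wrist camera it gives the pose at the moment of the call.
- order.close_job(): hands the job in; it is judged then, once.
The state is a dict: "time_s": time; "joints": joint angles; "qd": joint speeds; "effort": joint torques, N m; "position": TCP position; "eef_rot": TCP orientation; "force": force on the tool from outside, world axes, zero at the start; "moment": the same for the moment, N m; "grip_width": finger opening in m; "grasp_force": force on a finger pad.
Only numpy, scipy, OpenCV 4.12 (cv2) and the standard library are available. Lean on these libraries where they do the work, as an engineer would, in place of code of your own. Each camera call takes 0.05 s, during which the arm holds its last target. There are 200 camera calls.

### The job

Take away the spanner that lies across the rails of the wheel stand and lay it flat on the chest lid, clear of the stand. Then, without lifting the wheel off its rails, roll it along until both ends of its axle drop right to the bottom of the two open slots; swing the hinged keeper fully down over the axle and last of all swing the bolt upright into the keeper's slot. Leave the spray can, the parts organiser and the circuit board where they are, upright.

Things in the scene. Friction and masses are not known exactly. Their poses are not given: they have to be found in the camera images.
- stand: Fixed steel wheel stand (trolley fork) on the lid. Origin: on the lid, mid-way between its two side plates, under the slots. x: along the rails towards the stop posts; y: along the axle, keeper on the -y side; z up. Base plate 6 mm thick, x -215..+55, y -62..+62 mm. Upright side plates 8 mm thick at y = +-30..38 mm, 60 mm free between them down to the base plate.
- slots (a point): Mid-point between the floors of the two open slots (stand x 0, y 0, z 50 mm). Each slot, one per side plate, is 19 mm wide, its near mouth edge bevelled 8 mm; behind it (x = 9.5..35 mm) a stop post 92 mm high. A fully seated axle has its centre line 58 mm above the lid at x = 0.
- rails (a point): Mid-point between the two rails (stand x -110, y 0, z 70 mm). The rails are the flat top edges of the side plates, 70 mm high, from x = -203 to -17 mm, with lugs (top 82 mm) on their far ends.
- wheel: Loose grey wheel, black tyre, fixed on a steel axle, about 0.45 kg. Origin at its centre, y along the axle (x, z turn as it spins). Tyre 100 mm diameter, 36 mm wide, runs between the side plates; hub 28 mm diameter, 54 mm long; axle 16 mm diameter, 140 mm long, resting on both rails (centre 78 mm high), 140 to 175 mm before the slots.
- axle_end_a (a point): Centre of the axle's end face at the wheel's +y, 70 mm from the wheel's centre.
- axle_end_b (a point): Centre of the axle's end face at the wheel's -y (keeper side), 70 mm from the wheel's centre.
- spanner_mid (a point): Loose flat steel combination spanner, 0.09 kg, 130 mm long (along its y), 8 mm thick; shank 14 mm wide (x), heads 24 mm wide, ring head at +y. The point is its centre, half-way up the thickness; z up. Starts lying across both rails just before the slots, about level with the stand's axes.
- keeper (a joint): Hinge angle of the keeper in rad: 0 fully closed (level, over the axle), 1.57 standing straight up, 2.3 at its back stop (leaning over behind the stop posts). A stiff hinge: it stays where it is left; about 1 to 2 N at its end moves it. It does not close over an axle that is not seated.
- keeper_hinge (a point): The keeper's hinge axis (parallel to the stand's y), at x = +34, y = -54, z = 72 mm of the stand. The keeper is a steel strap 8 mm thick, 24 mm wide, reaching 92 mm from the hinge, towards the stand's -x when closed; closed, its top is 76 mm above the lid. It has a 12 mm slot open on the outboard (-y) side, 70 to 82 mm from the hinge, for the bolt.
- keeper_end (a point): Point on the keeper's top face (rear face when open) near its free end, 87 mm from the hinge.
- bolt (a joint): Swing bolt angle in rad: 0 upright (home in the keeper's slot, against its stop), growing as it leans outboard (to the stand's -y); up to 1.1. Stays where it is left; about 1 N at the nut moves it.
- bolt_hinge (a point): The swing bolt's hinge (axis parallel to the stand's x), at x = -42, y = -54, z = 20 mm of the stand. The bolt is 10 mm thick and 82 mm long from the hinge; its last 24 mm is a round nut 18 mm in diameter.
- bolt_nut (a point): Centre of the round nut at the end of the swing bolt, 70 mm from the hinge; upright it is 90 mm above the lid, its underside 78 mm.
- spray_can: Loose can, 54 mm diameter, 115 mm tall; origin under its centre. Bystander beside the stand.
- organiser: Loose clear parts organiser, open box 150 x 100 x 38 mm; origin under its centre. Bystander beside the stand; it and the can may have changed places.
- circuit_board: Loose green circuit board 110 x 150 mm with heat sink and capacitors, up to 34 mm high; origin under its centre. Bystander beyond the wheel's end of the stand.
Things that resemble listed ones, but are neither listed nor needed, are in the scene too. Of the things like the part that bears spanner_mid, leave any that is purple; of the rest the larger one is meant.

How it is judged:
On the way, in this order (a step that is already met when the one before it is completed fails the run):
1. the spanner lies flat on the lid, off the stand (height (world z) of spanner_mid between 0 and 0.015 m and contact force between spanner and stand below 0.05 N and (angle between spanner_mid's own z axis and vertical below 0.15 rad or angle between spanner_mid's own z axis and vertical above 2.99 rad)), for 0.2 s.
2. both axle ends are at the bottom of the slots (z of axle_end_a in the frame of stand between 0.054 and 0.0605 m and x of axle_end_a in the frame of stand between -0.0045 and 0.0045 m and z of axle_end_b in the frame of stand between 0.054 and 0.0605 m and x of axle_end_b in the frame of stand between -0.0045 and 0.0045 m), for 0.2 s.
3. the keeper is fully closed over the seated axle (all of step 2 and value of joint keeper below 0.07 rad), for 0.2 s.
4. the bolt is upright in the closed keeper's slot (all of step 3 and value of joint bolt below 0.09 rad), for 0.2 s.
At the end, for the whole second after the job is handed in: Both axle ends bottomed in the slots (within 2.5 mm of full depth), the keeper closed (under 0.07 rad), the bolt upright (under 0.09 rad), the spanner lying flat on the lid and not touching the stand, all at rest (all of step 1 and all of step 4 and linear speed of wheel below 0.02 m/s).
It fails at once if the wheel is lifted off the rails (more than 20 mm) (z of wheel in the frame of stand above 0.098 m).
It fails at once if a bystander is moved (more than 30 mm) or tipped (distance of any of spray_can, organiser, circuit_board from where it was at the start of the episode above 0.03 m or angle between any of spray_can, organiser, circuit_board's own z axis and vertical above 0.35 rad).
It also fails if it takes over 69 s, if anything falls off the work surface, if the arm or the gripper's body presses on something with over 40 N, if the wrist force passes 120 N, or if a joint passes its speed limit or range.

## Working session

There is one attempt and no reset: what is moved stays moved. The work goes in short steps, Python scripts to look and compute and a shell command to move; the robot and the scene stay as the last step left them, time stands still between calls to the robot, and variables do not carry over. Pictures are saved under pics/ and viewed, at most 10 in all, crops included, and the job is handed in when it is done.

```bash
ls; mkdir -p pics; python3 - <<'E'
from plant import read_state,cams
import cv2,numpy as np
s=read_state();print({k:np.round(v,4).tolist() for k,v in s.items()})
for n in ["scene","top"]:
    im=cams.grab_frame(n);cv2.imwrite(f"pics/{n}0.png",im[:,:,::-1])
    c=cams.calibration(n);print(n,c["fx"],c["fy"],c["cx"],c["cy"],np.round(c["world_to_cam"],4).tolist(),[k for k in c])
E
```

```text
pics
{'time_s': 0.0, 'joints': [1.309, 0.0875, 0.1751, 1.6598, 0.0, 1.5708], 'qd': [-0.0009, 0.0001, 0.0002, -0.0005, 0.0019, -0.001], 'effort': [-0.0, -52.0389, 46.4801, 0.0164, -0.0, -0.0], 'position': [0.1423, 0.5311, 0.2526], 'eef_rot': [-0.4101, -3.1145, 0.002], 'force': [-0.9104, 0.0618, 0.8514], 'moment': [0.0382, 0.0221, -0.0046], 'grasp_force': 0.0, 'grip_width': 0.0854}
scene 492.01707654976644 492.01707654976644 319.1782638071137 245.64113847920902 [[-0.0913, 0.9958, 0.0115, 0.0532], [-0.7961, -0.08, 0.5998, 0.4324], [0.5982, 0.0456, 0.8001, -1.2133], [0.0, 0.0, 0.0, 1.0]] ['fx', 'fy', 'cx', 'cy', 'world_to_cam']
top 504.1757637999387 504.1757637999387 317.0203771284401 235.52135303346566 [[-0.1592, -0.9872, 0.005, 0.0603], [0.963, -0.1542, 0.2212, -0.5991], [-0.2176, 0.0401, 0.9752, -0.9085], [0.0, 0.0, 0.0, 1.0]] ['fx', 'fy', 'cx', 'cy', 'world_to_cam']
```

View pics/scene0.png

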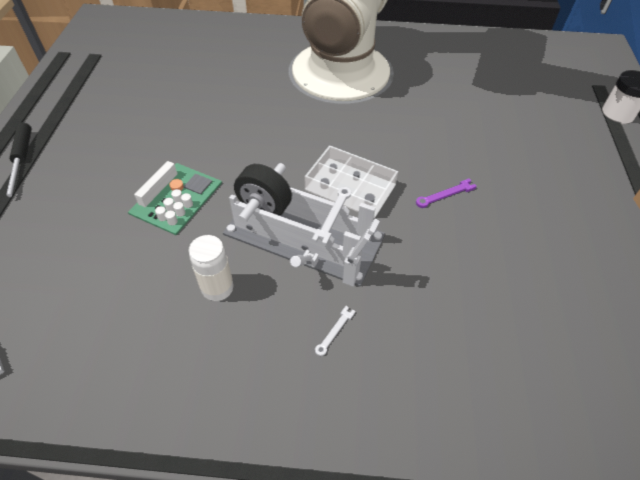

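View pics/top0.png

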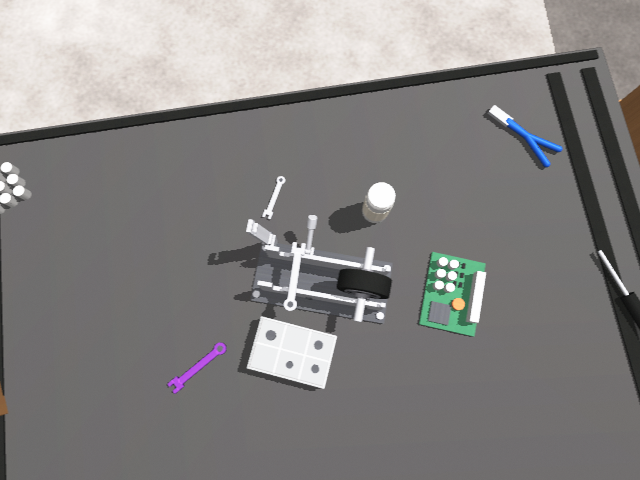

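The stand lies with its stop posts towards world +y. The keeper (260,232) and bolt nut (312,220) are on the far side in the top view, the wheel is at (364,283) and the target spanner runs from (298,247) to (290,304). I'll zoom in to measure.

```bash
python3 - <<'E'
import cv2,numpy as np
a=cv2.imread("pics/top0.png")[200:335,235:405]
b=cv2.imread("pics/scene0.png")[155:290,215:390]
a=cv2.resize(a,None,fx=4.4,fy=4.4,interpolation=cv2.INTER_CUBIC);b=cv2.resize(b,None,fx=4.4,fy=4.4,interpolation=cv2.INTER_CUBIC)
for im,u0,v0 in((a,235,200),(b,215,155)):
    for k in range(0,180,20):
        cv2.putText(im,str(u0+k),(int(k*4.4),10),0,.4,(0,255,255),1);cv2.line(im,(int(k*4.4),12),(int(k*4.4),20),(0,255,255),1)
        cv2.putText(im,str(v0+k),(0,int(k*4.4)+4),0,.4,(0,255,255),1);cv2.line(im,(28,int(k*4.4)),(36,int(k*4.4)),(0,255,255),1)
cv2.imwrite("pics/topc.png",a);cv2.imwrite("pics/scenec.png",b);print(a.shape,b.shape)
E
```

```text
(594, 748, 3) (594, 770, 3)
```

View pics/topc.png

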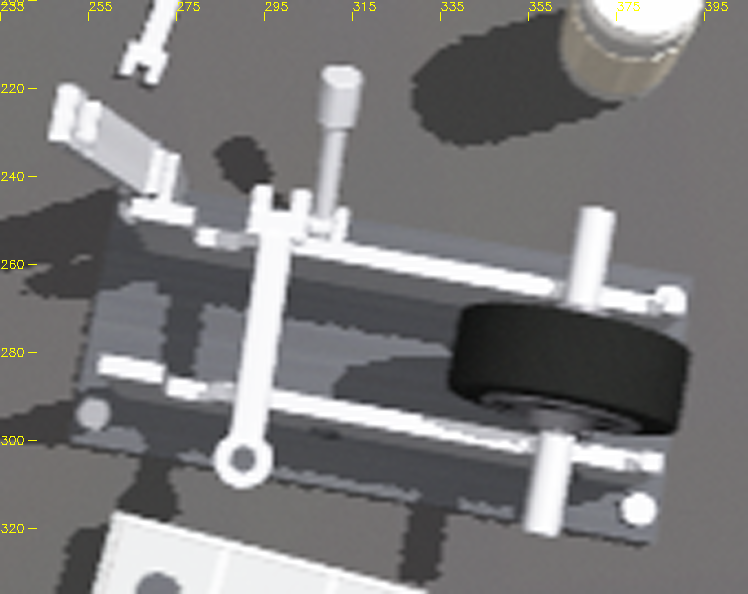

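View pics/scenec.png

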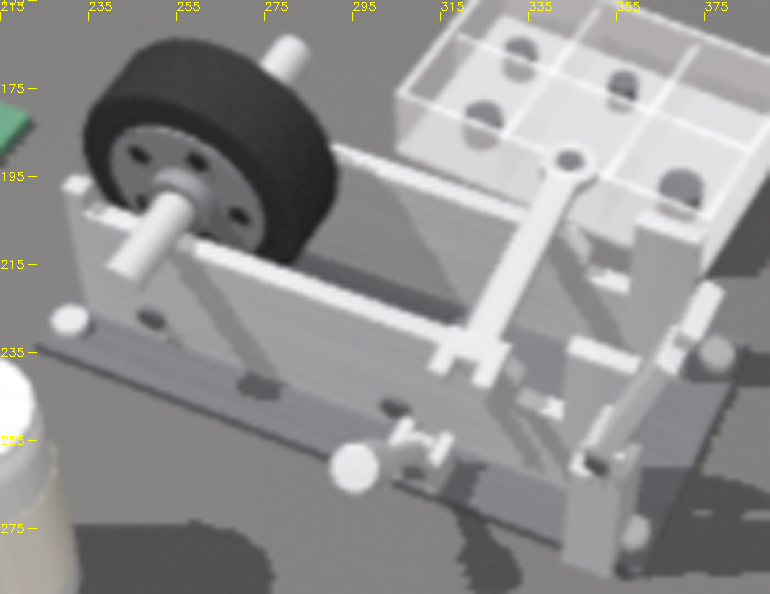

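```bash
cat > h.py <<'E'
from plant import read_state,cams
import cv2,numpy as np
from scipy.optimize import least_squares
from scipy.spatial.transform import Rotation as R
def proj(c,P):
    p=(c["world_to_cam"]@np.append(P,1))[:3]
    return np.array([c["cx"]+c["fx"]*p[0]/-p[2],c["cy"]+c["fy"]*-p[1]/-p[2]])
def ray(c,u,z):
    W=np.linalg.inv(c["world_to_cam"]);d=W[:3,:3]@np.array([(u[0]-c["cx"])/c["fx"],-(u[1]-c["cy"])/c["fy"],-1])
    o=W[:3,3];return o+d*(z-o[2])/d[2]
def stand(q,P):
    x,y,t=q;P=np.array(P,float);return np.array([x+np.cos(t)*P[0]-np.sin(t)*P[1],y+np.sin(t)*P[0]+np.cos(t)*P[1],P[2]])
def inv(q,P):
    x,y,t=q;d=np.array(P)[:2]-[x,y];return np.array([np.cos(t)*d[0]+np.sin(t)*d[1],-np.sin(t)*d[0]+np.cos(t)*d[1],P[2]])
def T(a,b): return (235+a/4.4,200+b/4.4)
def S(a,b): return (215+a/4.4,155+b/4.4)
E
python3 - <<'E'
from h import *
ct,cs=cams.calibration("top"),cams.calibration("scene")
L=[(ct,T(655,543),(-.215,.062,.006)),(ct,T(693,276),(-.215,-.062,.006)),(ct,T(72,443),(.055,.062,.006)),
(ct,T(131,366),(.0222,.034,.092)),(ct,T(163,211),(.0222,-.034,.092)),
(cs,S(37,346),(-.215,-.062,.003)),(cs,S(628,577),(.055,-.062,.003)),(cs,S(672,228),(.0222,.034,.092)),(cs,S(603,356),(.0222,-.034,.092)),(cs,S(745,348),(.055,.062,.006))]
f=lambda q:np.concatenate([proj(c,stand(q,P))-u for c,u,P in L])
r=least_squares(f,[.5,0,1.5],loss="soft_l1");q=r.x;print(q,np.round(f(q).reshape(-1,2),1).tolist())
np.save("q.npy",q)
for n,c,u,z in [("ring t",ct,T(243,461),.078),("fork t",ct,T(279,225),.078),("ring s",cs,S(570,161),.078),("fork s",cs,S(468,352),.078),
 ("axb s",cs,S(125,270),.078),("axb t",ct,T(598,208),.082),("axa t",ct,T(541,533),.078)]:
    P=ray(c,u,z);print(n,P.round(4),inv(q,P).round(4))
for th in (1.57,1.8,2.0,2.15,2.3):
    e=stand(q,(.034-.087*np.cos(th),-.054,.072+.087*np.sin(th)))
    print(th,(proj(ct,e)-[235,200])*4.4,(proj(cs,e)-[215,155])*4.4)
for b in (.5,.7,.8,.9,1.0,1.1):
    e=stand(q,(-.042,-.054-.07*np.sin(b),.02+.07*np.cos(b)))
    print(b,(proj(ct,e)-[235,200])*4.4,(proj(cs,e)-[215,155])*4.4)
# bystanders
print("can base",ray(ct,(379,192),.115),"can s",ray(cs,(208,247),.115))
for p in ((259,318),(336,334),(326,388),(249,372)): print("org",ray(ct,p,.038),inv(q,ray(ct,p,.038)))
for p in ((432,253),(422,326)): print("pcb",ray(ct,p,.0),inv(q,ray(ct,p,0)))
print("small spanner",ray(ct,(268,216),0),ray(ct,(281,180),0))
E
```

```text
[0.54711701 0.04210842 1.23421367] [[-0.0, -0.1], [0.3, -0.2], [-1.0, -1.4], [0.3, -0.4], [0.2, -0.7], [-0.6, -0.6], [2.4, -0.2], [-0.5, -0.4], [-0.1, -0.5], [1.0, -1.2]]
ring t [0.4765 0.035  0.078 ] [-0.0301  0.0643  0.078 ]
fork t [0.5742 0.0047 0.078 ] [-0.0264 -0.0379  0.078 ]
ring s [0.4794 0.0343 0.078 ] [-0.0297  0.0614  0.078 ]
fork s [0.5797 0.0024 0.078 ] [-0.0267 -0.0439  0.078 ]
axb s [ 0.5533 -0.1313  0.078 ] [-0.1616 -0.0631  0.078 ]
axb t [ 0.559  -0.1321  0.082 ] [-0.1605 -0.0688  0.082 ]
axa t [ 0.4271 -0.0838  0.078 ] [-0.1585  0.0718  0.078 ]
1.57 [131.26610611 120.88538886] [625.3088094  284.01424017]
1.8 [ 83.13291584 113.69952033] [680.47305084 307.96197332]
2.0 [ 44.72862239 110.02854143] [725.28713695 335.01234857]
2.15 [ 19.22450687 108.94448296] [755.48933135 358.22631037]
2.3 [ -2.72804714 109.29474833] [781.82024624 383.18421196]
0.5 [335.06316754 119.34629135] [379.48478451 418.31298529]
0.7 [339.85928303  98.5012577 ] [365.95573095 454.62435807]
0.8 [341.9652409   90.10791171] [360.03806692 472.75165212]
0.9 [343.84892511  83.16605685] [354.78394536 490.55677859]
1.0 [345.49389669  77.72458817] [350.25462509 507.81991834]
1.1 [346.88713881  73.81287015] [346.4997398  524.33239497]
can base [ 0.65460264 -0.16160463  0.115     ] can s [ 0.64867055 -0.16333439  0.115     ]
org [0.46476699 0.09923795 0.038     ] [0.02672672 0.09659706 0.038     ]
org [ 0.41147324 -0.04178378  0.038     ] [-0.12398309  0.10032611  0.038     ]
org [ 0.31690671 -0.00679466  0.038     ] [-0.12218911  0.20114203  0.038     ]
org [0.36840532 0.13119838 0.038     ] [0.02506908 0.19810712 0.038     ]
pcb [ 0.54224031 -0.26594955  0.        ] [-0.29238307 -0.09713722  0.        ]
pcb [ 0.4005233  -0.21532253  0.        ] [-0.29140073  0.05334813  0.        ]
small spanner [0.67348487 0.05616108 0.        ] [0.74745947 0.01800848 0.        ]
```

```bash
cat >> h.py <<'E'
def go(P,closing="x",tilt=0,sgn=1,s=None,silent=False):
    """stand-frame TCP target -> offset,turn units from pose s (position,rot). tilt deg about stand y (body leans to -x)"""
    q=np.load("q.npy");t=q[2]
    if s is None:
        st=read_state();s=(np.array(st["position"]),R.from_rotvec(st["eef_rot"]))
    p=stand(q,P);ex=np.array([np.cos(t),np.sin(t),0]);ey=np.array([-np.sin(t),np.cos(t),0]);a=np.radians(tilt)
    z=np.array([0,0,-1.])*np.cos(a)+ex*np.sin(a)
    y=sgn*(ex if closing=="x" else ey);y=y-z*(y@z);y/=np.linalg.norm(y)
    Rt=R.from_matrix(np.c_[np.cross(y,z),y,z])
    off=s[1].inv().apply(p-s[0])/.05;tu=np.degrees((s[1].inv()*Rt).as_rotvec())/5
    if not silent: print(closing,tilt,sgn,"off",off.round(3).tolist(),"turn",tu.round(2).tolist(),"world",p.round(3))
    return (p,Rt)
E
python3 - <<'E'
from h import *
s=read_state();print(R.from_rotvec(s["eef_rot"]).as_matrix().round(3))
for sg in(1,-1):
    go((-.028,.006,.16),"x",sgn=sg);go((-.2,0,.16),"y",sgn=sg)
E
```

```text
[[-0.966  0.259 -0.   ]
 [ 0.259  0.966 -0.001]
 [-0.    -0.001 -1.   ]]
x 0 1 off [-10.19, -7.898, 1.863] turn [-0.01, 0.0, 0.86] world [0.532 0.018 0.16 ]
y 0 1 off [-10.053, -11.338, 1.867] turn [-0.01, -0.01, -17.14] world [ 0.481 -0.147  0.16 ]
x 0 -1 off [-10.19, -7.898, 1.863] turn [-0.0, -0.02, -35.14] world [0.532 0.018 0.16 ]
y 0 -1 off [-10.053, -11.338, 1.867] turn [-0.01, 0.01, 18.86] world [ 0.481 -0.147  0.16 ]
```

```bash
python3 -m creep '[{"offset":[-10.19,-7.9,0.8],"turn":[0,0,0.86]},{"offset":[-10.19,-7.9,0.8],"turn":[0,0,0.86]},{"offset":[-10.19,-7.9,0.8],"turn":[0,0,0.86]},{"offset":[-10.19,-7.9,0.8],"turn":[0,0,0.86]},{"offset":[-10.19,-7.9,0.8],"turn":[0,0,0.86]},{"offset":[-10.19,-7.9,0.8],"turn":[0,0,0.86]},{"offset":[-10.19,-7.9,0.8],"turn":[0,0,0.86]},{"offset":[-10.19,-7.9,0.8],"turn":[0,0,0.86]}]' 45; python3 -c "
from h import *
go((-.028,.006,.16))"
```

```text
time_s: 1.1
position: [0.445, 0.1319, 0.2221]
eef_rot: [0.527, 3.097, 0.0]
force: [1.4, 1.7, 0.1]
grip_width: 0.0382
grasp_force: 0.0
x 0 1 off [-2.401, -1.58, 1.242] turn [0.0, 0.0, -0.0] world [0.532 0.018 0.16 ]
```

```bash
python3 -m creep '[{"offset":[-2.4,-1.58,0.3]},{"offset":[-2.4,-1.58,0.6]},{"offset":[-2.4,-1.58,0.6]},{"offset":[-2.4,-1.58,0.6]},{"offset":[-2.4,-1.58,0.6]}]'; python3 -m creep '[{"offset":[0,0,0],"turn":[0,0,0]}]' ; python3 - <<'E'
from h import *
q=np.load("q.npy");c=cams.calibration("wrist");im=cams.grab_frame("wrist");cv2.imwrite("pics/w1.png",im[:,:,::-1])
s=read_state();print(inv(q,s["position"]))
go((-.028,.006,.09))
for P in((0,0,.05),(-.028,.006,.078),(.0222,.034,.092),(.0222,-.034,.092),(-.215,.062,.006)): print(P,proj(c,stand(q,P)).round(1))
E
```

```text
time_s: 1.23
position: [0.4456, 0.1304, 0.2213]
eef_rot: [-0.536, -3.094, 0.002]
force: [-0.5, 0.0, 0.3]
grip_width: 0.0381
grasp_force: 0.0
[0.05110936 0.12635733 0.22166673]
x 0 1 off [-2.417, -1.569, 2.632] turn [-0.01, -0.01, -0.05] world [0.532 0.018 0.09 ]
(0, 0, 0.05) [262.7 356. ]
(-0.028, 0.006, 0.078) [224.8 369.7]
(0.0222, 0.034, 0.092) [281.2 350.6]
(0.0222, -0.034, 0.092) [284. 420.]
(-0.215, 0.062, 0.006) [ 49.1 276.7]schema error: expected keys offset, turn
```

View pics/w1.png

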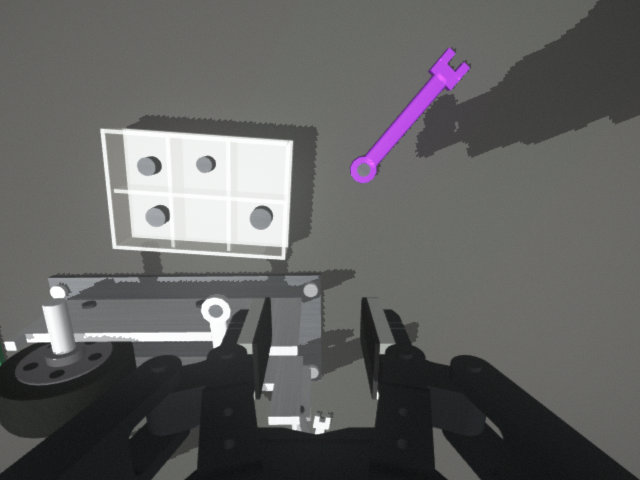

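The wrist view agrees with the stand fit: the post top is at about (283,351), as predicted. The ring is at (215,311).

```bash
python3 - <<'E'
from h import *
q=np.load("q.npy");c=cams.calibration("wrist");print(inv(q,ray(c,(215.5,310.5),.078)),inv(q,ray(c,(220.5,340),.078)))
E
python3 -m creep '[{"offset":[-1.2,-0.78,0.5],"turn":[0,0,0]},{"offset":[-2.4,-1.57,0.8],"turn":[0,0,0]},{"offset":[-2.4,-1.57,0.8],"turn":[0,0,0]},{"offset":[-2.4,-1.57,0.8],"turn":[0,0,0]},{"offset":[-2.4,-1.57,0.8],"turn":[0,0,0]}]'; python3 - <<'E'
from h import *
go((-.028,.006,.09));go((-.028,.006,.134))
E
```

```text
[-0.02960151  0.06331527  0.078     ] [-0.02784015  0.03611293  0.078     ]
time_s: 1.9
position: [0.531, 0.0214, 0.1828]
eef_rot: [0.525, 3.097, 0.001]
force: [-0.3, 0.4, 0.5]
grip_width: 0.0384
grasp_force: 0.0
x 0 1 off [-0.048, -0.064, 1.856] turn [0.0, -0.0, 0.01] world [0.532 0.018 0.09 ]
x 0 1 off [-0.047, -0.064, 0.976] turn [0.0, -0.0, 0.01] world [0.532 0.018 0.134]
```

```bash
python3 -m creep '[{"offset":[-0.03,-0.06,1],"turn":[0,0,0]},{"offset":[-0.03,-0.06,1.87],"turn":[0,0,0]},{"offset":[-0.03,-0.06,1.87],"turn":[0,0,0]},{"offset":[-0.03,-0.06,1.87],"turn":[0,0,0]}]'; python3 -m creep '[{"offset":[0,0,0],"turn":[0,0,0]},{"offset":[0,0,0],"turn":[0,0,0]},{"offset":[0,0,0],"turn":[0,0,0]},{"offset":[0,0,0],"turn":[0,0,0]},{"offset":[0,0,0],"turn":[0,0,0]}]' 0; python3 -c "
from h import *
s=read_state();print(inv(np.load('q.npy'),s['position']))
go((-.028,.006,.16))
go((.19,.006,.16));go((.19,.006,.024))"
```

```text
time_s: 2.4
position: [0.5325, 0.0176, 0.0911]
eef_rot: [0.524, 3.095, 0.001]
force: [-0.4, -0.0, 0.6]
grip_width: 0.0385
grasp_force: 0.0
time_s: 3.02
position: [0.533, 0.017, 0.0912]
eef_rot: [0.526, 3.094, 0.002]
force: [-0.4, 1.3, 7.5]
grip_width: 0.0117
grasp_force: 58.7
[-0.02837393  0.0050243   0.09123495]
x 0 1 off [0.015, 0.01, -1.375] turn [0.02, 0.04, -0.0] world [0.532 0.018 0.16 ]
x 0 1 off [0.016, 4.37, -1.368] turn [0.02, 0.04, -0.0] world [0.604 0.223 0.16 ]
x 0 1 off [0.024, 4.365, 1.352] turn [0.02, 0.04, -0.0] world [0.604 0.223 0.024]
```

```bash
python3 -m creep '[{"offset":[0,0,-1],"turn":[0,0,0]},{"offset":[0,0,-2.3],"turn":[0,0,0]},{"offset":[0,0,-2.3],"turn":[0,0,0]},{"offset":[0,1.2,-2.3],"turn":[0,0,0]},{"offset":[0,2.4,-2.3],"turn":[0,0,0]},{"offset":[0,3.6,-2.3],"turn":[0,0,0]},{"offset":[0,4.4,-2.3],"turn":[0,0,0]},{"offset":[0,4.4,-2.3],"turn":[0,0,0]}]'; python3 - <<'E'
from h import *
cv2.imwrite("pics/s2.png",cams.grab_frame("scene")[100:400,200:600,::-1])
go((.19,.006,.03))
E
```

```text
time_s: 4.03
position: [0.6047, 0.227, 0.2026]
eef_rot: [-0.522, -3.097, 0.001]
force: [-0.8, -0.4, -1.7]
grip_width: 0.0117
grasp_force: 59.2
x 0 1 off [-0.011, -0.037, 3.459] turn [-0.01, -0.01, 0.02] world [0.604 0.223 0.03 ]
```

View pics/s2.png

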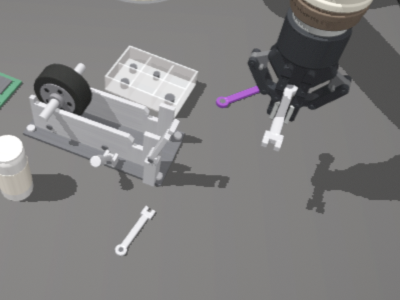

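The spanner is held level and is clear of everything. Lowering it now.

```bash
python3 -m creep '[{"offset":[0,0,1.1],"turn":[0,0,0]},{"offset":[0,0,2.2],"turn":[0,0,0]},{"offset":[0,0,3.1],"turn":[0,0,0]},{"offset":[0,0,3.4],"turn":[0,0,0]},{"offset":[0,0,3.5],"turn":[0,0,0]},{"offset":[0,0,3.5],"turn":[0,0,0]}]'; python3 -c "
from h import *
print(read_state()['position'])"
```

```text
time_s: 4.82
position: [0.6055, 0.2244, 0.0307]
eef_rot: [0.527, 3.095, 0.002]
force: [0.6, -0.4, -1.0]
grip_width: 0.0119
grasp_force: 59.2
[0.6055346  0.22440163 0.03069526]
```

Six more mm down, then release and retreat upward.

```bash
python3 -m creep '[{"offset":[0,0,0.06],"turn":[0,0,0]},{"offset":[0,0,0.12],"turn":[0,0,0]},{"offset":[0,0,0.12],"turn":[0,0,0]}]'; python3 -m creep '[{"offset":[0,0,0],"turn":[0,0,0]},{"offset":[0,0,0],"turn":[0,0,0]},{"offset":[0,0,0],"turn":[0,0,0]},{"offset":[0,0,-1],"turn":[0,0,0]},{"offset":[0,0,-2],"turn":[0,0,0]},{"offset":[0,0,-3],"turn":[0,0,0]},{"offset":[0,0,-4],"turn":[0,0,0]},{"offset":[0,0,-4.4],"turn":[0,0,0]}]' 100;  python3 - <<'E'
from h import *
for sg in (1,-1): go((-.195,0,.25),"y",10,sg)
E
```

```text
time_s: 5.2
position: [0.6046, 0.2244, 0.0228]
eef_rot: [-0.527, -3.097, 0.0]
force: [-0.0, -0.3, -0.9]
grip_width: 0.0123
grasp_force: 59.2
time_s: 6.2
position: [0.6052, 0.2246, 0.2467]
eef_rot: [0.526, 3.093, 0.004]
force: [0.3, 0.4, -0.8]
grip_width: 0.0852
grasp_force: 0.0
y 10 1 off [-0.112, -7.728, -0.088] turn [-1.58, -1.51, -17.95] world [ 0.483 -0.142  0.25 ]
y 10 -1 off [-0.112, -7.728, -0.088] turn [-1.51, 1.58, 17.95] world [ 0.483 -0.142  0.25 ]
```

```bash
python3 - <<'E'
from h import *
print(np.round(read_state()['joints'],2))
E
python3 -m creep '[{"offset":[0,-1.2,0],"turn":[-0.16,-0.15,-1.8]},{"offset":[0,-2.4,0],"turn":[-0.32,-0.3,-3.6]},{"offset":[0,-3.6,0],"turn":[-0.48,-0.45,-5.4]},{"offset":[0,-4.8,0],"turn":[-0.64,-0.6,-7.2]}]'; python3 - <<'E'
from h import *
print(np.round(read_state()['joints'],2))
for sg in (1,-1): go((-.195,0,.20),"y",10,sg)
E
```

```text
[ 0.36  0.32  0.44  1.68 -0.    0.69]
time_s: 6.7
position: [0.5244, -0.0036, 0.2431]
eef_rot: [-0.456, 3.045, 0.07]
force: [0.5, -0.2, -0.2]
grip_width: 0.0854
grasp_force: 0.0
[-0.03 -0.03  0.03  1.58  0.06 -0.33]
y 10 1 off [1.659, -2.429, 0.664] turn [-0.92, -0.94, -10.69] world [ 0.483 -0.142  0.2  ]
y 10 -1 off [1.659, -2.429, 0.664] turn [-1.12, 1.09, 25.27] world [ 0.483 -0.142  0.2  ]
```

```bash
python3 -m creep '[{"offset":[0.3,-0.4,0],"turn":[-0.16,-0.16,-1.8]},{"offset":[0.6,-0.8,0.2],"turn":[-0.32,-0.32,-3.6]},{"offset":[0.9,-1.3,0.4],"turn":[-0.48,-0.48,-5.4]},{"offset":[1.2,-1.8,0.66],"turn":[-0.64,-0.64,-7.2]},{"offset":[1.66,-2.43,0.66],"turn":[-0.8,-0.8,-9]},{"offset":[1.66,-2.43,0.66],"turn":[-0.92,-0.94,-10.7]},{"offset":[1.66,-2.43,0.66],"turn":[-0.92,-0.94,-10.7]},{"offset":[1.66,-2.43,0.66],"turn":[-0.92,-0.94,-10.7]}]'; python3 - <<'E'
from h import *
go((-.195,0.001,.20),"y",10,1)
go((-.195,0.001,.14),"y",10,1)
go((-.192,0.001,.079),"y",10,1)
a=cams.grab_frame("wrist");b=cams.grab_frame("top");cv2.imwrite("pics/w3.png",np.hstack([cv2.resize(a[200:],(400,175*1)),cv2.resize(b[150:350,200:480],(245,175))])[:,:,::-1])
E
```

```text
time_s: 7.7
position: [0.4829, -0.1401, 0.2002]
eef_rot: [-1.725, 2.451, 0.152]
force: [-0.5, -0.0, 0.9]
grip_width: 0.085
grasp_force: 0.0
y 10 1 off [0.037, 0.01, -0.003] turn [0.01, -0.01, -0.09] world [ 0.482 -0.142  0.2  ]
y 10 1 off [0.244, 0.008, 1.179] turn [0.01, -0.01, -0.09] world [ 0.482 -0.142  0.14 ]
y 10 1 off [0.396, 0.007, 2.391] turn [0.01, -0.01, -0.09] world [ 0.483 -0.139  0.079]
```

View pics/w3.png

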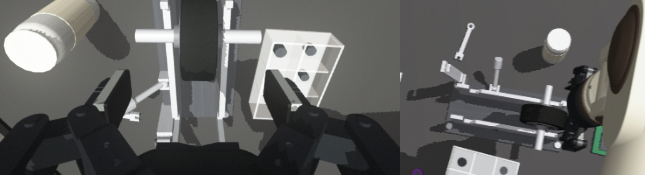

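```bash
python3 - <<'E'
from h import *
q=np.load("q.npy");c=cams.calibration("wrist");W=np.linalg.inv(c["world_to_cam"]);print("cam",inv(q,W[:3,3]),"tcp",inv(q,read_state()["position"]))
E
python3 -m creep '[{"offset":[0.13,0,0.6],"turn":[0,0,-0.09]},{"offset":[0.25,0,1.2],"turn":[0,0,-0.09]},{"offset":[0.32,0,1.8],"turn":[0,0,-0.09]},{"offset":[0.39,0,2.1],"turn":[0,0,-0.09]},{"offset":[0.39,0,2.38],"turn":[0,0,-0.09]},{"offset":[0.39,0,2.38],"turn":[0,0,-0.09]}]'; python3 - <<'E'
from h import *
print(inv(np.load("q.npy"),read_state()["position"]))
go((-.1,0.001,.079),"y",10,1)
go((-.03,0.001,.079),"y",10,1)
go((-.02,0.001,.079),"y",10,1)
E
```

```text
cam [-0.29054279  0.00095762  0.30631737] tcp [-0.19296428  0.00052636  0.20022974]
time_s: 8.55
position: [0.4829, -0.1386, 0.0791]
eef_rot: [-1.738, 2.441, 0.153]
force: [0.5, -0.3, 0.1]
grip_width: 0.0857
grasp_force: 0.0
[-0.19182864  0.00093578  0.07909324]
y 10 1 off [-1.809, -0.004, 0.32] turn [0.02, -0.01, 0.03] world [ 0.513 -0.052  0.079]
y 10 1 off [-3.187, -0.009, 0.562] turn [0.02, -0.01, 0.03] world [0.536 0.014 0.079]
y 10 1 off [-3.384, -0.009, 0.596] turn [0.02, -0.01, 0.03] world [0.54  0.024 0.079]
```

```bash
python3 -m creep '[{"offset":[-0.1,0,0.018],"turn":[0,0,0]},{"offset":[-0.25,0,0.044],"turn":[0,0,0]},{"offset":[-0.4,0,0.071],"turn":[0,0,0]},{"offset":[-0.55,0,0.097],"turn":[0,0,0]},{"offset":[-0.7,0,0.124],"turn":[0,0,0]},{"offset":[-0.85,0,0.15],"turn":[0,0,0]},{"offset":[-1,0,0.177],"turn":[0,0,0]},{"offset":[-1.15,0,0.203],"turn":[0,0,0]}]'; python3 -m creep '[{"offset":[-0.15,0,0.026],"turn":[0,0,0]},{"offset":[-0.3,0,0.053],"turn":[0,0,0]},{"offset":[-0.45,0,0.08],"turn":[0,0,0]},{"offset":[-0.6,0,0.106],"turn":[0,0,0]},{"offset":[-0.75,0,0.132],"turn":[0,0,0]},{"offset":[-0.9,0,0.159],"turn":[0,0,0]},{"offset":[-1,0,0.177],"turn":[0,0,0]},{"offset":[-1,0,0.177],"turn":[0,0,0]}]'; python3 - <<'E'
from h import *
print(inv(np.load("q.npy"),read_state()["position"]))
go((-.02,0.001,.079),"y",10,1)
cv2.imwrite("pics/s4.png",cv2.resize(cams.grab_frame("scene")[150:300,200:400,::-1],None,fx=3,fy=3))
E
```

```text
time_s: 9.55
position: [0.5024, -0.0831, 0.0796]
eef_rot: [-1.738, 2.441, 0.152]
force: [-0.2, -0.9, -0.1]
grip_width: 0.0851
grasp_force: 0.3
time_s: 10.55
position: [0.5188, -0.0353, 0.0793]
eef_rot: [-1.738, 2.441, 0.152]
force: [0.3, -0.4, -0.7]
grip_width: 0.0853
grasp_force: 0.0
[-0.0824308   0.00115989  0.07926271]
y 10 1 off [-1.229, -0.008, 0.222] turn [0.01, -0.0, 0.04] world [0.54  0.024 0.079]
```

View pics/s4.png

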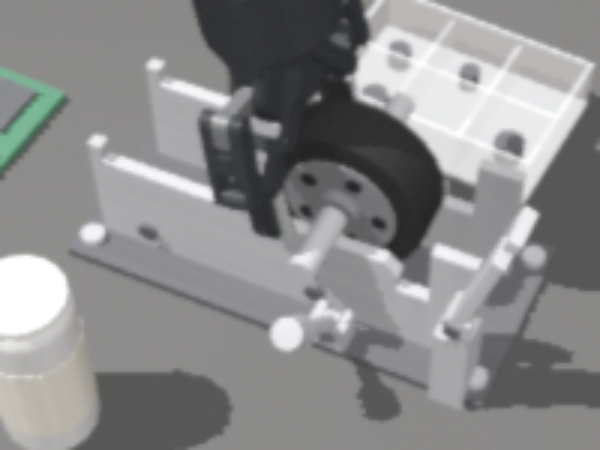

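The wheel is rolling square, with its axle end near (310,250) and the fingers behind it. Carrying on to the slots.

```bash
python3 -m creep '[{"offset":[-0.1,0,0.018],"turn":[0,0,0]},{"offset":[-0.2,0,0.036],"turn":[0,0,0]},{"offset":[-0.3,0,0.053],"turn":[0,0,0]},{"offset":[-0.4,0,0.07],"turn":[0,0,0]},{"offset":[-0.5,0,0.088],"turn":[0,0,0]},{"offset":[-0.6,0,0.106],"turn":[0,0,0]},{"offset":[-0.7,0,0.124],"turn":[0,0,0]},{"offset":[-0.8,0,0.141],"turn":[0,0,0]}]'; python3 -m creep '[{"offset":[-0.1,0,0.018],"turn":[0,0,0]},{"offset":[-0.2,0,0.036],"turn":[0,0,0]},{"offset":[-0.3,0,0.053],"turn":[0,0,0]},{"offset":[-0.36,0,0.064],"turn":[0,0,0]},{"offset":[-0.36,0,0.064],"turn":[0,0,0]},{"offset":[-0.36,0,0.064],"turn":[0,0,0]}]'; python3 - <<'E'
from h import *
q=np.load("q.npy");print(inv(q,read_state()["position"]))
for P in ((0,-.07,.058),(-.012,-.07,.078),(0,-.07,.078)): print((proj(cams.calibration("scene"),stand(q,P))-[260,170])*5)
cv2.imwrite("pics/s5.png",cv2.resize(cams.grab_frame("scene")[170:290,260:400,::-1],None,fx=5,fy=5))
E
```

```text
time_s: 11.6
position: [0.5322, 0.0024, 0.0795]
eef_rot: [-1.737, 2.442, 0.151]
force: [-2.1, -4.1, 2.4]
grip_width: 0.0857
grasp_force: 2.0
time_s: 12.35
position: [0.538, 0.0198, 0.0793]
eef_rot: [-1.738, 2.441, 0.152]
force: [-0.4, 0.7, 0.7]
grip_width: 0.0857
grasp_force: 0.0
[-0.02405129  0.00122913  0.07925152]
[347.5001805  447.67021884]
[314.91952784 398.57784838]
[349.27988238 411.40924025]
```

View pics/s5.png

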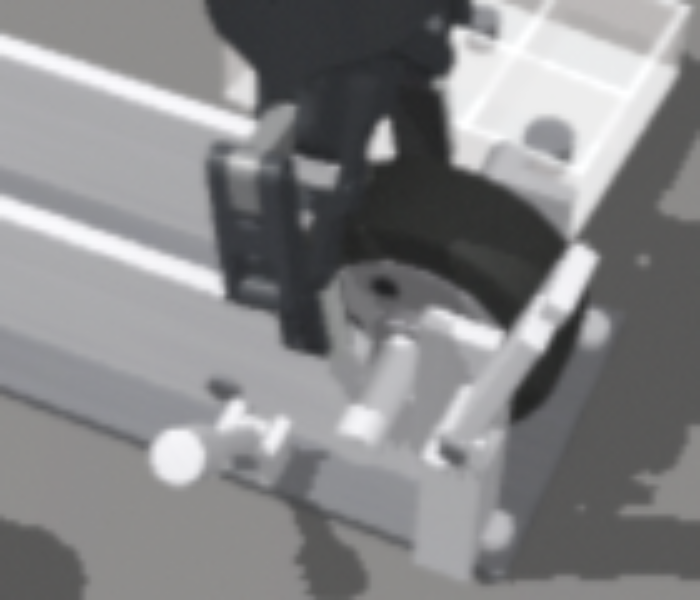

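```bash
python3 - <<'E'
from h import *
q=np.load("q.npy")
for z in(.058,.066,.078):
  for x in (-.008,0):
    print(z,x,[((proj(cams.calibration("scene"),stand(q,(x,y,z)))-[260,170])*5).round().tolist() for y in(-.07,-.06,-.05,-.038)])
E
```

```text
0.058 -0.008 [[325.0, 439.0], [337.0, 417.0], [350.0, 394.0], [364.0, 368.0]]
0.058 0 [[348.0, 448.0], [360.0, 425.0], [372.0, 403.0], [386.0, 376.0]]
0.066 -0.008 [[326.0, 425.0], [338.0, 402.0], [350.0, 380.0], [365.0, 354.0]]
0.066 0 [[348.0, 433.0], [361.0, 411.0], [373.0, 388.0], [387.0, 362.0]]
0.078 -0.008 [[326.0, 403.0], [339.0, 380.0], [352.0, 358.0], [366.0, 331.0]]
0.078 0 [[349.0, 411.0], [362.0, 389.0], [374.0, 366.0], [389.0, 339.0]]
```

```bash
python3 -m creep '[{"offset":[0,0,-1],"turn":[0,0,0]},{"offset":[0,0,-2],"turn":[0,0,0]},{"offset":[0,0,-3],"turn":[0,0,0]},{"offset":[0,0,-3.6],"turn":[0,0,0]},{"offset":[0,0,-3.6],"turn":[0,0,0]}]' ; python3 - <<'E'
from h import *
go((.1,-.054,.26),"x",0,1)
E
```

```text
time_s: 13.02
position: [0.5287, -0.0101, 0.2592]
eef_rot: [-1.735, 2.439, 0.147]
force: [0.9, 0.5, -1.6]
grip_width: 0.0854
grasp_force: 0.0
x 0 1 off [-3.06, -1.09, 0.528] turn [1.54, 1.61, 17.98] world [0.631 0.119 0.26 ]
```

```bash
python3 -m creep '[{"offset":[-0.4,-0.14,0.07],"turn":[0.19,0.2,2.1]},{"offset":[-0.8,-0.28,0.14],"turn":[0.38,0.4,4.2]},{"offset":[-1.2,-0.42,0.2],"turn":[0.56,0.6,6.3]},{"offset":[-1.6,-0.56,0.27],"turn":[0.75,0.8,8.4]},{"offset":[-2,-0.7,0.34],"turn":[0.94,0.98,10.5]},{"offset":[-2.4,-0.84,0.4],"turn":[1.1,1.16,12.6]},{"offset":[-2.8,-0.98,0.47],"turn":[1.28,1.35,14.7]},{"offset":[-3.06,-1.09,0.53],"turn":[1.45,1.52,16.8]}]' 0; python3 - <<'E'
from h import *
go((.1,-.054,.26),"x",0,1)
go((.1,-.054,.147),"x",0,1)
E
```

```text
time_s: 14.02
position: [0.6304, 0.1202, 0.2552]
eef_rot: [0.373, 3.116, 0.007]
force: [0.4, 0.3, 0.4]
grip_width: -0.0001
grasp_force: 0.0
x 0 1 off [-0.021, -0.026, -0.095] turn [0.06, 0.03, 1.13] world [0.631 0.119 0.26 ]
x 0 1 off [-0.015, -0.037, 2.165] turn [0.06, 0.03, 1.13] world [0.631 0.119 0.147]
```

```bash
python3 -m creep '[{"offset":[-0.02,-0.03,1],"turn":[0.06,0.03,1.13]},{"offset":[-0.02,-0.03,2],"turn":[0.06,0.03,1.13]},{"offset":[-0.02,-0.03,2.16],"turn":[0.06,0.03,1.13]},{"offset":[-0.02,-0.03,2.16],"turn":[0.06,0.03,1.13]}]' ; python3 - <<'E'
from h import *
print(inv(np.load("q.npy"),read_state()["position"]))
for th in(1.57,1.3,1.05,.8,.55,.3,.1,0,-.02):
    r=.06;print(th,end=" ");go((.034-r*np.cos(th)+.004*np.sin(th)+.0145,-.054,.072+r*np.sin(th)+.004*np.cos(th)+.022),"x",0,1)
E
```

```text
time_s: 14.52
position: [0.6315, 0.1181, 0.1494]
eef_rot: [0.518, 3.097, 0.001]
force: [0.2, 0.4, 0.6]
grip_width: 0.0001
grasp_force: 0.0
[ 0.09955817 -0.05452308  0.14940795]
1.57 x 0 1 off [0.015, -0.942, -0.093] turn [0.01, 0.02, 0.06] world [0.615 0.074 0.154]
1.3 x 0 1 off [0.017, -1.265, -0.071] turn [0.01, 0.02, 0.06] world [0.61  0.059 0.153]
1.05 x 0 1 off [0.018, -1.549, 0.026] turn [0.01, 0.02, 0.06] world [0.605 0.045 0.148]
0.8 x 0 1 off [0.02, -1.8, 0.189] turn [0.01, 0.02, 0.06] world [0.601 0.033 0.14 ]
0.55 x 0 1 off [0.021, -2.003, 0.41] turn [0.01, 0.02, 0.06] world [0.598 0.024 0.129]
0.3 x 0 1 off [0.022, -2.145, 0.675] turn [0.01, 0.02, 0.06] world [0.596 0.017 0.116]
0.1 x 0 1 off [0.023, -2.208, 0.906] turn [0.01, 0.02, 0.06] world [0.595 0.014 0.104]
0 x 0 1 off [0.023, -2.222, 1.026] turn [0.01, 0.02, 0.06] world [0.594 0.013 0.098]
-0.02 x 0 1 off [0.023, -2.224, 1.05] turn [0.01, 0.02, 0.06] world [0.594 0.013 0.097]
```

```bash
python3 -m creep '[{"offset":[0.02,-0.32,-0.03],"turn":[0,0,0]},{"offset":[0.02,-0.64,-0.06],"turn":[0,0,0]},{"offset":[0.02,-0.94,-0.09],"turn":[0,0,0]},{"offset":[0.02,-1.26,-0.07],"turn":[0,0,0]},{"offset":[0.02,-1.55,0.03],"turn":[0,0,0]},{"offset":[0.02,-1.8,0.19],"turn":[0,0,0]},{"offset":[0.02,-2,0.41],"turn":[0,0,0]},{"offset":[0.02,-2,0.41],"turn":[0,0,0]}]' ; python3 - <<'E'
from h import *
print(inv(np.load("q.npy"),read_state()["position"]))
go((-.0075,-.054,.098),"x",0,1)
E
```

```text
time_s: 15.52
position: [0.5971, 0.0232, 0.1266]
eef_rot: [-0.52, -3.098, -0.0]
force: [0.1, -0.1, -0.1]
grip_width: 0.0001
grasp_force: 0.0
[-0.00134028 -0.0534563   0.1265675 ]
x 0 1 off [-0.011, -0.123, 0.571] turn [0.0, -0.01, 0.05] world [0.596 0.017 0.098]
```

```bash
python3 -m creep '[{"offset":[0,-0.06,0.15],"turn":[0,0,0]},{"offset":[0,-0.12,0.3],"turn":[0,0,0]},{"offset":[0,-0.12,0.4],"turn":[0,0,0]},{"offset":[0,-0.12,0.5],"turn":[0,0,0]},{"offset":[0,-0.12,0.57],"turn":[0,0,0]},{"offset":[0,-0.12,0.6],"turn":[0,0,0]},{"offset":[0,-0.12,0.6],"turn":[0,0,0]}]' ; python3 - <<'E'
from h import *
print(inv(np.load("q.npy"),read_state()["position"]))
E
```

```text
time_s: 16.4
position: [0.5962, 0.0184, 0.0983]
eef_rot: [0.518, 3.097, 0.002]
force: [0.6, -0.9, 0.4]
grip_width: 0.0001
grasp_force: 0.0
[-0.00620048 -0.05417784  0.09827072]
```

```bash
python3 -m creep '[{"offset":[0,0,0.03],"turn":[0,0,0]},{"offset":[0,0,0.05],"turn":[0,0,0]},{"offset":[0,0,0.05],"turn":[0,0,0]}]' ;python3 - <<'E'
from h import *
print(read_state()["position"][2],read_state()["force"])
cv2.imwrite("pics/s6.png",cv2.resize(cams.grab_frame("scene")[170:290,260:400,::-1],None,fx=5,fy=5))
E
```

```text
time_s: 16.77
position: [0.5963, 0.0183, 0.0979]
eef_rot: [0.518, 3.095, 0.002]
force: [-5.8, -0.6, 14.2]
grip_width: -0.0001
grasp_force: 7.2
0.09788882297289127 [-5.81054819 -0.62762783 14.24261661]
```

```bash
python3 - <<'E'
from h import *
go((-.0075,-.054,.14),"x",0,1)
go((-.042,-.142,.14),"x",0,1)
go((-.042,-.142,.09),"x",0,1)
E
```

```text
x 0 1 off [0.003, -0.025, -0.842] turn [0.02, 0.04, 0.06] world [0.596 0.017 0.14 ]
x 0 1 off [-1.753, -0.724, -0.837] turn [0.02, 0.04, 0.06] world [ 0.667 -0.044  0.14 ]
x 0 1 off [-1.75, -0.726, 0.163] turn [0.02, 0.04, 0.06] world [ 0.667 -0.044  0.09 ]
```

```bash
python3 -m creep '[{"offset":[0,0,-0.85],"turn":[0,0,0]},{"offset":[-0.6,-0.3,-0.85],"turn":[0,0,0]},{"offset":[-1.2,-0.5,-0.85],"turn":[0,0,0]},{"offset":[-1.75,-0.72,-0.85],"turn":[0,0,0]},{"offset":[-1.75,-0.72,-0.85],"turn":[0,0,0]},{"offset":[-1.75,-0.72,-0.3],"turn":[0,0,0]},{"offset":[-1.75,-0.72,0.15],"turn":[0,0,0]},{"offset":[-1.75,-0.72,0.15],"turn":[0,0,0]}]'; python3 - <<'E'
from h import *
print(inv(np.load("q.npy"),read_state()["position"]))
for P in((-.042,-.12,.09),(-.042,-.1,.098),(-.042,-.08,.104),(-.042,-.074,.104),(-.042,-.072,.104)):go(P)
E
```

```text
time_s: 17.82
position: [0.6657, -0.0436, 0.0866]
eef_rot: [-0.517, -3.097, -0.001]
force: [0.4, -0.4, 0.2]
grip_width: -0.0001
grasp_force: 0.0
[-0.04172257 -0.14018721  0.08657929]
x 0 1 off [0.404, -0.003, -0.068] turn [0.01, -0.02, 0.06] world [ 0.647 -0.037  0.09 ]
x 0 1 off [0.804, -0.001, -0.227] turn [0.01, -0.02, 0.06] world [ 0.628 -0.031  0.098]
x 0 1 off [1.204, 0.001, -0.346] turn [0.01, -0.02, 0.06] world [ 0.609 -0.024  0.104]
x 0 1 off [1.324, 0.002, -0.346] turn [0.01, -0.02, 0.06] world [ 0.603 -0.022  0.104]
x 0 1 off [1.364, 0.002, -0.346] turn [0.01, -0.02, 0.06] world [ 0.601 -0.021  0.104]
```

```bash
python3 -m creep '[{"offset":[0.2,0,-0.04],"turn":[0,0,0]},{"offset":[0.4,0,-0.07],"turn":[0,0,0]},{"offset":[0.6,0,-0.15],"turn":[0,0,0]},{"offset":[0.8,0,-0.23],"turn":[0,0,0]},{"offset":[1,0,-0.3],"turn":[0,0,0]},{"offset":[1.2,0,-0.35],"turn":[0,0,0]},{"offset":[1.3,0,-0.35],"turn":[0,0,0]},{"offset":[1.3,0,-0.35],"turn":[0,0,0]}]'; python3 -m creep '[{"offset":[0.03,0,0],"turn":[0,0,0]},{"offset":[0.06,0,0],"turn":[0,0,0]},{"offset":[0.06,0,0],"turn":[0,0,0]}]'; python3 - <<'E'
from h import *
s=read_state();print(inv(np.load("q.npy"),s["position"]),s["force"])
E
```

```text
time_s: 18.82
position: [0.6052, -0.023, 0.1055]
eef_rot: [0.518, 3.097, 0.001]
force: [-0.3, -0.0, 0.9]
grip_width: -0.0002
grasp_force: 0.0
time_s: 19.2
position: [0.6028, -0.0221, 0.1056]
eef_rot: [0.518, 3.097, 0.001]
force: [0.3, 0.6, 0.5]
grip_width: -0.0001
grasp_force: 0.1
[-0.0422446  -0.07381556  0.1055615 ] [0.26731285 0.6192406  0.49325099]
```

```bash
python3 -m creep '[{"offset":[0.03,0,0],"turn":[0,0,0]},{"offset":[0.06,0,0],"turn":[0,0,0]},{"offset":[0.06,0,0],"turn":[0,0,0]}]'; python3 - <<'E'
from h import *
s=read_state();q=np.load("q.npy");print(inv(q,s["position"]),s["force"])
b=cams.grab_frame("scene");t=cams.grab_frame("top")
for n in(.0,.1,.2):
  e=stand(q,(-.042,-.054-.082*np.sin(n),.02+.082*np.cos(n)));print(n,(proj(cams.calibration("scene"),e)-[260,170])*5)
E
```

```text
time_s: 19.58
position: [0.6019, -0.0219, 0.1058]
eef_rot: [0.518, 3.092, 0.0]
force: [11.3, -4.4, -5.8]
grip_width: -0.0
grasp_force: 6.1
[-0.0422727  -0.07288272  0.10581177] [11.28374489 -4.36618265 -5.84873707]
0.0 [250.97706317 285.06983777]
0.1 [239.98723771 304.09870455]
0.2 [229.01718128 324.74530746]
```

The bolt is against its stop (11 N, at the expected position). I'll back off and take the last look.

```bash
python3 -m creep '[{"offset":[-0.3,0,0],"turn":[0,0,0]},{"offset":[-0.9,0,0],"turn":[0,0,0]},{"offset":[-1.2,0,-0.8],"turn":[0,0,0]},{"offset":[-1.2,0,-2],"turn":[0,0,0]},{"offset":[-1.2,1.2,-3],"turn":[0,0,0]},{"offset":[-1.2,2.4,-3],"turn":[0,0,0]},{"offset":[-1.2,3.6,-3],"turn":[0,0,0]},{"offset":[-1.2,4.5,-3],"turn":[0,0,0]}]'; python3 -m creep '[{"offset":[0,1.2,0],"turn":[0,0,0]},{"offset":[0,2.4,0],"turn":[0,0,0]},{"offset":[0,2.4,0],"turn":[0,0,0]}]'; python3 - <<'E'
from h import *
q=np.load("q.npy");b=cams.grab_frame("scene");t=cams.grab_frame("top")
im=np.vstack([cv2.resize(b[170:290,250:400],(500,400)),cv2.resize(t[190:350,190:390],(500,200)) if 0 else cv2.resize(t[200:300,220:345],(500,400))[:200]])
cv2.imwrite("pics/fin.png",np.hstack([cv2.resize(b[170:290,260:360],(400,480),interpolation=2),cv2.resize(t[160:340,180:330],(400,480),interpolation=2)])[:,:,::-1])
for P in((0,-.07,.058),(-.042,-.054,.102),(-.058,-.054,.076)): 
  print(P,((proj(cams.calibration("scene"),stand(q,P))-[260,170])*4).round(),((proj(cams.calibration("top"),stand(q,P))-[180,160])*2.667+[400,0]).round())
E
```

```text
time_s: 20.68
position: [0.73, 0.1742, 0.2562]
eef_rot: [0.517, 3.097, 0.002]
force: [0.8, -0.4, -0.2]
grip_width: 0.0
grasp_force: 0.0
time_s: 21.05
position: [0.7497, 0.2826, 0.2381]
eef_rot: [0.51, 3.087, 0.012]
force: [0.1, -0.6, 0.5]
grip_width: 0.0
grasp_force: 0.0
(0, -0.07, 0.058) [278. 358.] [689. 200.]
(-0.042, -0.054, 0.102) [201. 228.] [741. 218.]
(-0.058, -0.054, 0.076) [166. 255.] [763. 230.]
```

View pics/fin.png

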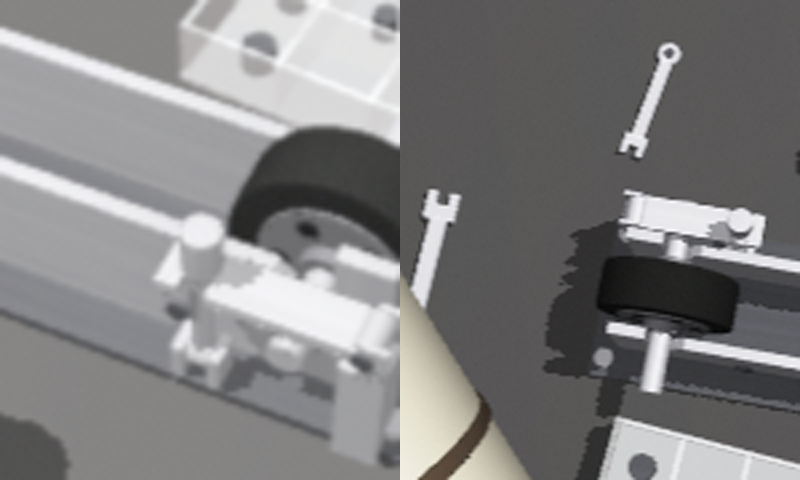

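The keeper is down over the seated axle, and the bolt is upright in its slot at (201,235), where predicted. The spanner lies on the lid at (435,240), clear of the stand. Handing in.

```bash
python3 -c "
from plant import order
print(order.close_job())"
```

```text
the job is handed in; nothing more can be done
None
```

I handed the job in at about 21 s: spanner flat on the lid clear of the stand, wheel rolled into the slots, keeper closed and bolt upright, each confirmed by final images or contact force; no verdict was returned.

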